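# Zero the tube-length gauge

### The arm

A 7-joint arm with a two-finger parallel gripper is mounted at the origin on the work surface; the furniture and walls round the work are solid. World frame = base frame: x ahead of the robot, y to its left, z up, the work surface at z = 0. Lengths are in m, angles in rad, forces in N, time in s.
With the tool pointing down it reaches from about 0.35 to 0.9 m from the base axis. Payload 8.1 kg.
Tool frame: the origin (TCP) lies at the very end of the fingers, on their centre line; the grasp point (between the pads) lies 19 mm behind it (grip_depth is the distance from the TCP to the grasp point, in m); z points along the fingers, y is the line along which they close (so a half turn about z gives the same grasp; the last joint's range is limited). The gripper opens to 92 mm and grips with 3 to 60 N. Pads are 19 mm wide; open, the fingers measure 130 mm over their backs; the gripper's body (75 mm by 190 mm) begins 47 mm behind the grasp point.
Start: joints at [-1.441, 0.434, 0.025, 1.573, -0.012, 1.134, -0.075], TCP at [0.144, 0.608, 0.196] pointing down, gripper open.
Joint ranges: [-2.62, 2.62], [-0.44, 2.09], [-1.27, 1.32], [0.08, 2.57], [-1.32, 4.46], [0.12, 2], [-2.74, 2.74]. Speed limits (rad/s): [2.22, 2.22, 3.01, 3.01, 3.14, 3.14, 3.14].

### API

Orientations are given as a rotation vector (axis times angle).
In Python, from cell import observe, read_camera, sign_off, search_frame, masks_of, grip_depth gives the robot as it stands.
- The arm moves only by the tool servo_tool, never from a script. Its argument "plan" is a list of rows, each an object of numbers: "hand": the opening, from 0 (shut) to 1 (fully open); "tx", "ty", "tz": the shift along the tool's x, y, z each as a share of 0.02 m, from -1 to 1; "ax", "ay", "az": the turn, a rotation vector about the tool's x, y, z each as a share of 60 degrees, from -1 to 1. In form: [{"hand": .., "tx": .., "ty": .., "tz": .., "ax": .., "ay": .., "az": ..}, ...]. A call has 1 to 20 rows; each row shifts and turns the commanded pose from where the row before left it, along the tool's axes as they then stand; what a row does not reach is not made up. A row lasts 1/12 s, in which the tool goes at most 41.7 mm and 7.16 degrees, less where a joint would pass 70% of its speed; a pose out of reach is approached as far as the arm can. A call with a number of a shift or a turn outside -1 to 1 is refused whole. A call with a gripper value outside its range is refused whole. The fingers move at their own pace and stop on an object; "squeeze" is the grip in N (left out, the last holds). Time passes only in rows, so rows that do not move let the fingers close. It gives the time, the measured TCP pose, the force, the opening and the grip force at its end, in the units of the state.
- observe(): the state, without advancing time (a new reading comes with each control period).
- read_camera(name): name is "scene" or "top" or "wrist"; returns a dict with "image" (420x560x3 uint8, blue, green, red), "z_map" (420x560 float32, m along the optical axis (not along the pixel's ray), 0 where there is no reading), "vfov" (degrees; the focal length in pixels is half the picture's height over the tangent of half this angle, whatever the lens; pixels are square), "cx", "cy" (the principal point, pixels), "R" (3x3) and "t" (3): a world point X has camera coordinates R X + t; the wrist camera has in their place "T_tool_cam" (4x4, takes a point from camera to tool coordinates, whose origin is the TCP and whose axes are the flange's). Camera axes: x right, y down, z forward; pixel columns grow to the right and rows downward; lengths in m; the calibration is good to about 2 mm. A picture is of the moment at which its call begins: read the wrist's pose just before it.
- sign_off(): hands the job in; it is judged then, once.
Trained networks look in a picture, given as the dict that the camera call returned (one of the last four; its "shot" number tells which), for a name from the list of things; names that differ only in an ending like _2 or _b are one class to them, and where a whole thing is asked for, a point or a joint stands for the part that bears it (a point fixed in the world has none). Each returns a list of dicts, best first, with "conf" (0 to 1); they miss things now and then, are a little off and sometimes report something else, mostly with a low value. They report only what shows in the picture. A call takes as long as a camera call.
- search_frame(picture, thing): "bbox" ([left, top, width, height] in pixels, round what is visible of it).
- masks_of(picture, thing): "region" (420x560 bool, what is visible of it) and "bbox" ([left, top, width, height] in pixels, round what is visible of it).
The state is a dict: "time": time; "q": joint angles; "dq": joint speeds; "effort": joint torques, N m; "eef_pos": TCP position; "tcp_rot": TCP orientation; "ft_force": force on the tool from outside, world axes, zero at the start; "torque": the same for the moment, N m; "finger_gap": finger opening in m; "finger_force": force on a finger pad.
Only numpy, scipy, OpenCV 4.12 (cv2) and the standard library are available. Lean on these libraries where they do the work, as an engineer would, in place of code of your own. Each camera call takes 0.05 s, during which the arm holds its last target. There are 200 camera calls.

### The job

Zero the tube-length gauge on the bench: press the round locking button on its carriage and, keeping it down, push the carriage along the rail until it stands fully home against the tall end block. Then let the button come back up so that the carriage is locked there. Leave the loose parts on and round the gauge where they are.

Things in the scene. Friction and masses are not known exactly. Their poses are not given: they have to be found in the camera images.
- gauge: tube-length gauge, screwed to the bench: grey base plate 300 x 190 x 10 mm with an aluminium rail along its middle (top 29 mm above the bench). Origin: centre of the plate's underside, on the bench. Its x axis runs along the rail towards the end block (steel, 84 mm wide, top 60 mm above the bench); at the other end is only a low foot, 22 mm high. The gauge may lie at any yaw, inside a wire ring (about 600 mm across, 41 mm high) that stands fixed on the bench.
- carriage (a joint): travel of the dark steel carriage along the rail, in m: grows towards the end block, 0 at the low foot, 0.148 when home against the end block (hard stop). With the button up the carriage is locked by a pin between teeth of the rail, 8 mm apart (1 mm of play either way); with the button down it slides freely (under 1 N).
- lock_button (a joint): travel of the locking button in m: 0 up (locked), 0.007 fully down (hard stop). Springs back: about 3 N to start, 6 N fully down. The lock is free from 3.5 mm down; if let go, the carriage locks again at the next tooth. Where the pin happens to rest on a tooth (it may at the start) the button stands about 3 mm down until the carriage moves a little.
- button_top (a point): centre of the top of the round black locking button (40 mm across, slightly dished), which moves with the carriage and the button: 58 mm above the bench when up, 51 mm when fully down. Its axes are those of the gauge.
- carriage_deck (a point): middle of the carriage's deck, on the button's axis, 47 mm above the bench. The carriage is 104 mm long (along the rail), 76 mm wide. Two walls cross it before and behind the button: inner faces upright, 30 mm either side of its axis, 70 mm wide, tops 65 mm above the bench; outer faces slope. A fingertip fits between them (60 mm gap, open at the sides) and can push on the inner wall.
- end_block_face (a point): middle of the end block's face that looks at the carriage (two flat rubber bumpers on it), 35 mm above the bench; the button's axis is 57 mm short of it when the carriage is home
- flare_nut: loose brass flare nut 21 x 18 x 26 mm standing on the base plate beside the rail; origin at the centre of its underside; leave it
- copper_bend: loose copper return bend 60 x 41 x 11 mm lying on the base plate beside the rail; origin at the centre of its underside; leave it
- small_capacitor: loose white capacitor, 35 mm across, 66 mm high, standing on the bench close beside the plate; origin at the centre of its underside; leave it
- thermostat: loose grey thermostat control with a black knob, 37 x 50 x 39 mm, on the bench close beside the plate; origin at the centre of its underside; leave it
- tape_measure: loose tape measure 33 x 70 x 61 mm on the bench to the left; origin at the centre of its underside; leave it
- fan_motor: loose fan motor 72 x 84 x 90 mm on the bench to the left; origin at the centre of its underside; leave it

How it is judged:
On the way, in this order (a step that is already met when the one before it is completed fails the run):
1. the locking button is pressed down (over 4 mm) while the carriage is still where it began (within 15 mm) (value of joint lock_button above 0.004 m and distance of carriage_deck from where it was at the start of the episode below 0.015 m), for 0.2 s.
2. the carriage reaches the end block (within 2.5 mm) with the button still held down (over 4 mm) (value of joint carriage above 0.1455 m and value of joint lock_button above 0.004 m), for 0.1 s.
At the end, for the whole second after the job is handed in: The carriage stands at rest within 2.5 mm of its end stop, the button is up again (within 1 mm), and every loose part is within 15 mm of where it was (value of joint carriage above 0.1455 m and value of joint lock_button below 0.001 m and velocity of joint carriage below 0.005 m/s and distance of each of flare_nut, copper_bend, small_capacitor, thermostat, tape_measure, fan_motor from where it was at the start of the episode below 0.015 m); the robot touches nothing.
It fails at once if a loose part is lifted, carried or pushed over 15 mm from its place (distance of any of flare_nut, copper_bend, small_capacitor, thermostat, tape_measure, fan_motor from where it was at the start of the episode above 0.015 m).
It also fails if it takes over 34 s, if anything falls off the work surface, if the arm or the gripper's body presses on something with over 40 N, if the wrist force passes 120 N, or if a joint passes its speed limit or range.

## Working session

There is one attempt and no reset: what is moved stays moved. The work goes in short steps, Python scripts to look and compute and a tool call to move; the robot and the scene stay as the last step left them, time stands still between calls to the robot, and variables do not carry over. Pictures are saved under pics/ and viewed, at most 10 in all, crops included, and the job is handed in when it is done.

Besides the shell and the picture viewer there is one more tool, called after "Call:" as name(argument=value, ...), one argument or row to a line, values as JSON. servo_tool: Moves the arm, as the interface text tells. Shift numbers are shares of 0.02 m and turn numbers shares of 60 degrees, none past 1 either way. Its arguments: {"type":"object","properties":{"plan":{"type":"array","items":{"type":"object","properties":{"hand":{"type":"number"},"tx":{"type":"number","minimum":-1,"maximum":1},"ty":{"type":"number","minimum":-1,"maximum":1},"tz":{"type":"number","minimum":-1,"maximum":1},"ax":{"type":"number","minimum":-1,"maximum":1},"ay":{"type":"number","minimum":-1,"maximum":1},"az":{"type":"number","minimum":-1,"maximum":1}}}},"squeeze":{"type":"number"}},"required":["plan"]}

```bash
mkdir -p pics
cat > h.py <<'E'
import numpy as np, cv2
from cell import *
from scipy.spatial.transform import Rotation as Ro
def pts(p,mask=None):
    z=p["z_map"]; f=210/np.tan(np.radians(p["vfov"])/2)
    v,u=np.nonzero((z>0)&(mask if mask is not None else True))
    d=z[v,u]; c=np.c_[(u-p["cx"])/f*d,(v-p["cy"])/f*d,d]
    return (c-p["t"])@p["R"],u,v
E
python3 - <<'E'
from h import *
s=observe();print(s["time"],s["eef_pos"],s["tcp_rot"],s["ft_force"],grip_depth)
print(Ro.from_rotvec(s["tcp_rot"]).as_matrix().round(3))
ims=[]
for n in("top","scene"):
    p=read_camera(n); ims.append(p["image"])
    for t in("button_top","carriage_deck","gauge","lock_button","flare_nut","copper_bend","small_capacitor","thermostat","tape_measure","fan_motor"):
        r=masks_of(p,t)
        if r:
            P,_,_=pts(p,r[0]["region"]); print(n,t,round(r[0]["conf"],2),r[0]["bbox"],np.median(P,0).round(3),P.min(0).round(3),P.max(0).round(3))
    cv2.imwrite(f"pics/{n}0.png",p["image"])
E
```

```text
0.0 [0.14411133 0.60760293 0.19555594] [-3.64945507e-01 -3.12028429e+00  2.40468374e-03] [ 0.47696434  1.19061878 -0.32681613] 0.0188
[[-0.973  0.231 -0.   ]
 [ 0.231  0.973 -0.002]
 [-0.    -0.002 -1.   ]]
top button_top 0.74 [162.4, 153.6, 35.5, 21.0] [0.618 0.189 0.053] [ 0.595  0.16  -0.001] [0.646 0.225 0.064]
top carriage_deck 0.77 [341.1, 156.9, 42.2, 47.6] [ 0.583 -0.228  0.05 ] [ 0.524 -0.282  0.005] [ 0.642 -0.179  0.068]
top gauge 0.61 [290.3, 141.4, 119.9, 140.1] [ 0.522 -0.199  0.011] [ 0.353 -0.349 -0.004] [ 0.693 -0.066  0.068]
top lock_button 0.76 [353.6, 172.3, 18.7, 18.0] [ 0.583 -0.231  0.056] [ 0.565 -0.253  0.047] [ 0.603 -0.213  0.062]
top copper_bend 0.47 [360.1, 223.9, 23.2, 25.4] [ 0.455 -0.255  0.018] [ 0.431 -0.287  0.006] [ 0.486 -0.231  0.024]
top small_capacitor 0.63 [398.8, 200.7, 22.2, 15.5] [ 0.523 -0.342  0.054] [ 0.506 -0.388 -0.002] [ 0.544 -0.329  0.066]
top thermostat 0.72 [282.3, 182.5, 24.1, 28.5] [ 0.542 -0.071  0.026] [ 0.515 -0.099  0.001] [ 0.571 -0.046  0.041]
top tape_measure 0.68 [287.3, 139.7, 119.7, 141.4] [ 0.522 -0.2    0.011] [ 0.34
[... 617 characters left out ...]
1]
scene flare_nut 0.55 [412.0, 259.5, 8.9, 15.0] [ 0.591 -0.311  0.029] [ 0.526 -0.348  0.009] [ 0.628 -0.287  0.068]
scene copper_bend 0.77 [335.3, 281.7, 36.6, 19.6] [ 0.45  -0.254  0.02 ] [ 0.427 -0.284  0.01 ] [ 0.482 -0.226  0.024]
scene small_capacitor 0.57 [398.6, 274.2, 24.2, 35.8] [ 0.51  -0.351  0.042] [ 0.502 -0.365 -0.   ] [ 0.596 -0.317  0.068]
scene thermostat 0.78 [301.8, 225.7, 18.1, 21.1] [ 0.53  -0.083  0.027] [ 0.512 -0.101  0.004] [ 0.563 -0.05   0.041]
scene tape_measure 0.69 [249.2, 174.0, 27.4, 24.9] [0.609 0.186 0.035] [0.589 0.158 0.001] [0.701 0.321 0.065]
scene fan_motor 0.97 [181.8, 173.0, 26.4, 36.1] [0.435 0.251 0.044] [ 0.409  0.229 -0.002] [0.539 0.43  0.087]
```

```bash
python3 - <<'E'
import cv2
a=cv2.imread("pics/top0.png")[120:300,100:440]; cv2.imwrite("pics/topc.png",cv2.resize(a,None,fx=2.3,fy=2.3,interpolation=cv2.INTER_CUBIC))
a=cv2.imread("pics/scene0.png")[150:340,170:460]; cv2.imwrite("pics/scenec.png",cv2.resize(a,None,fx=2.7,fy=2.7,interpolation=cv2.INTER_CUBIC))
E
python3 - <<'E'
from h import *
p=read_camera("top"); P,_,_=pts(p,None)
m=(abs(P[:,0]-.53)<.25)&(abs(P[:,1]+.2)<.25)
Q=P[m]
# rail + carriage + end block heights
for lo,hi in((.025,.033),(.044,.05),(.052,.057),(.057,.062),(.062,.07),(.006,.014)):
    q=Q[(Q[:,2]>lo)&(Q[:,2]<hi)]; r=cv2.minAreaRect(q[:,:2].astype(np.float32)); print(lo,len(q),np.round(r[0],3),np.round(r[1],3),round(r[2],1))
E
```

```text
0.025 1432 [ 0.577 -0.213] [0.496 0.366] 85.4
0.044 657 [ 0.527 -0.287] [0.398 0.334] 73.1
0.052 422 [ 0.484 -0.248] [0.182 0.263] 66.1
0.057 563 [ 0.483 -0.248] [0.183 0.259] 66.4
0.062 221 [ 0.485 -0.245] [0.17  0.251] 67.6
0.006 6177 [ 0.563 -0.219] [0.426 0.468] 1.3
```

View pics/topc.png

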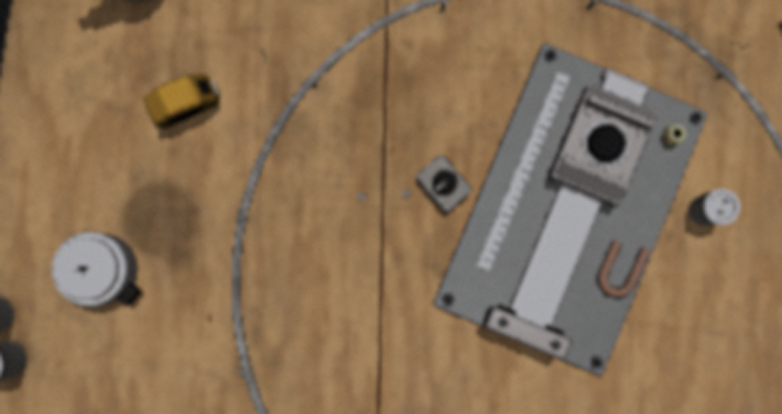

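View pics/scenec.png

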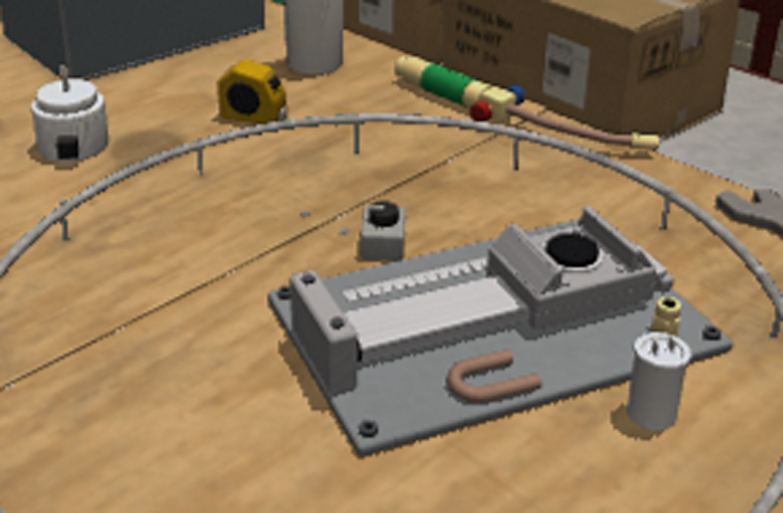

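Top view: the gauge's end block is nearest the robot (px ~329,264), the carriage is at the far end with the button at about px 363,182. The nut is to the right of the carriage, the bend and capacitor are on the right side, and the thermostat is on the left.

```bash
cat > g.py <<'E'
from h import *
for n in("top","scene"):
    p=read_camera(n)
    r=masks_of(p,"lock_button"); P,_,_=pts(p,r[0]["region"]); P=P[P[:,2]>.045]
    print(n,"btn",P.mean(0).round(4),np.percentile(P[:,2],[10,50,90]).round(4),((P.min(0)+P.max(0))/2).round(4))
    P,u,v=pts(p)
    m=(abs(P[:,0]-.40)<.06)&(abs(P[:,1]+.155)<.09)&(P[:,2]>.045)&(P[:,2]<.07)
    q=cv2.minAreaRect(P[m][:,:2].astype(np.float32)); print("block",np.round(q[0],4),np.round(q[1],3),round(q[2],1))
    m=(abs(P[:,0]-.52)<.18)&(abs(P[:,1]+.2)<.15)&(P[:,2]>.006)&(P[:,2]<.014)
    q=cv2.minAreaRect(P[m][:,:2].astype(np.float32)); print("plate",np.round(q[0],4),np.round(q[1],3),round(q[2],1))
    m=(abs(P[:,0]-.585)<.06)&(abs(P[:,1]+.232)<.06)&(P[:,2]>.061)&(P[:,2]<.07)
    q=cv2.minAreaRect(P[m][:,:2].astype(np.float32)); print("walls",m.sum(),np.round(q[0],4),np.round(q[1],3),round(q[2],1))
E
python3 g.py
```

```text
top btn [ 0.5225 -0.3466  0.056 ] [0.053  0.0563 0.059 ] [ 0.5226 -0.3469  0.0549]
block [ 0.3959 -0.156 ] [0.084 0.025] 67.9
plate [ 0.5251 -0.2002] [0.286 0.3  ] 68.0
walls 221 [ 0.583  -0.2309] [0.07 0.08] 67.7
scene btn [ 0.5778 -0.2345  0.0577] [0.0544 0.0584 0.0598] [ 0.58   -0.2323  0.0554]
block [ 0.3918 -0.1557] [0.085 0.027] 71.2
plate [ 0.5134 -0.2152] [0.243 0.319] 60.2
walls 239 [ 0.5791 -0.2311] [0.072 0.08 ] 68.6
```

Run:
```python
from h import *
for n in("top","scene"):
    P,u,v=pts(read_camera(n)); r=np.hypot(P[:,0],P[:,1]); a=np.degrees(np.arctan2(P[:,1],P[:,0]))
    for k in range(-30,85,10):
        m=(abs(a-k)<5)&(r>.5)&(r<.74)&(P[:,2]>.07)
        if m.sum()>3: print(n,k,m.sum(),P[m].min(0).round(2),P[m].max(0).round(2))
```

```text
top 30 1548 [0.45 0.27 0.07] [0.63 0.42 0.24]
top 40 2545 [0.36 0.35 0.07] [0.61 0.51 0.24]
top 50 76 [0.34 0.36 0.07] [0.4  0.4  0.08]
scene 30 1076 [0.44 0.27 0.07] [0.63 0.4  0.24]
scene 40 1748 [0.36 0.35 0.07] [0.58 0.52 0.24]
scene 50 53 [0.34 0.36 0.07] [0.39 0.4  0.08]
scene 70 153 [0.15 0.51 0.29] [0.2  0.69 0.34]
```

Call:
servo_tool(
  plan=[
    {"hand": 0,"tx": -0.5,"az": 0.015},
    {"hand": 0,"tx": -1,"az": 0.0305},
  ],
)

```text
validation failed for argument at $.pl...
```

Call:
servo_tool(
  plan=[
    {"hand": 0.0,"tx": -0.5,"ty": 0.0,"tz": -1.0,"ax": 0.0,"ay": 0.0,"az": 0.015},
    {"hand": 0.0,"tx": -0.5,"ty": 0.0,"tz": -1.0,"ax": 0.0,"ay": 0.0,"az": 0.015},
    {"hand": 0.0,"tx": -1.0,"ty": 0.0,"tz": -1.0,"ax": 0.0,"ay": 0.0,"az": 0.0305},
    {"hand": 0.0,"tx": -1.0,"ty": 0.0,"tz": -1.0,"ax": 0.0,"ay": 0.0,"az": 0.0305},
    {"hand": 0.0,"tx": -1.0,"ty": 0.0,"tz": -1.0,"ax": 0.0,"ay": 0.0,"az": 0.0305},
    {"hand": 0.0,"tx": -1.0,"ty": 0.0,"tz": -1.0,"ax": 0.0,"ay": 0.0,"az": 0.0305},
    {"hand": 0.0,"tx": -1.0,"ty": 0.0,"tz": -1.0,"ax": 0.0,"ay": 0.0,"az": 0.0305},
  ],
)

```text
time: 2.03
eef_pos: [0.259, 0.5707, 0.3374]
tcp_rot: [0.663, 3.071, 0.0]
ft_force: [0.1, 0.8, 0.3]
finger_gap: 0.0494
finger_force: 0.0
```

Call:
servo_tool(
  plan=[
    {"hand": 0.0,"tx": -1.0,"ty": 0.0,"tz": 0.0,"ax": 0.0,"ay": 0.0,"az": 0.0305},
    {"hand": 0.0,"tx": -1.0,"ty": 0.0,"tz": 0.0,"ax": 0.0,"ay": 0.0,"az": 0.0305},
    {"hand": 0.0,"tx": -1.0,"ty": 0.0,"tz": 0.0,"ax": 0.0,"ay": 0.0,"az": 0.0305},
    {"hand": 0.0,"tx": -1.0,"ty": 0.0,"tz": 0.0,"ax": 0.0,"ay": 0.0,"az": 0.0305},
    {"hand": 0.0,"tx": -1.0,"ty": 0.0,"tz": 0.0,"ax": 0.0,"ay": 0.0,"az": 0.0305},
    {"hand": 0.0,"tx": -1.0,"ty": 0.0,"tz": 0.0,"ax": 0.0,"ay": 0.0,"az": 0.0305},
    {"hand": 0.0,"tx": -1.0,"ty": 0.0,"tz": 0.0,"ax": 0.0,"ay": 0.0,"az": 0.0305},
    {"hand": 0.0,"tx": -1.0,"ty": 0.0,"tz": 0.0,"ax": 0.0,"ay": 0.0,"az": 0.0305},
    {"hand": 0.0,"tx": -1.0,"ty": 0.0,"tz": 0.0,"ax": 0.0,"ay": 0.0,"az": 0.0305},
    {"hand": 0.0,"tx": -1.0,"ty": 0.0,"tz": 0.0,"ax": 0.0,"ay": 0.0,"az": 0.0305},
    {"hand": 0.0,"tx": -1.0,"ty": 0.0,"tz": 0.0,"ax": 0.0,"ay": 0.0,"az": 0.0305},
    {"hand": 0.0,"tx": -1.0,"ty": 0.0,"tz": 0.0,"ax": 0.0,"ay": 0.0,"az": 0.0305},
    {"hand": 0.0,"tx": -1.0,"ty": 0.0,"tz": 0.0,"ax": 0.0,"ay": 0.0,"az": 0.0305},
    {"hand": 0.0,"tx": -1.0,"ty": 0.0,"tz": 0.0,"ax": 0.0,"ay": 0.0,"az": 0.0305},
    {"hand": 0.0,"tx": -1.0,"ty": 0.0,"tz": 0.0,"ax": 0.0,"ay": 0.0,"az": 0.0305},
    {"hand": 0.0,"tx": -1.0,"ty": 0.0,"tz": 0.0,"ax": 0.0,"ay": 0.0,"az": 0.0305},
    {"hand": 0.0,"tx": -1.0,"ty": 0.0,"tz": 0.0,"ax": 0.0,"ay": 0.0,"az": 0.0305},
    {"hand": 0.0,"tx": -1.0,"ty": 0.0,"tz": 0.0,"ax": 0.0,"ay": 0.0,"az": 0.0305},
    {"hand": 0.0,"tx": -1.0,"ty": 0.0,"tz": 0.0,"ax": 0.0,"ay": 0.0,"az": 0.0305},
    {"hand": 0.0,"tx": -1.0,"ty": 0.0,"tz": 0.0,"ax": 0.0,"ay": 0.0,"az": 0.0305},
  ],
)

```text
time: 3.7
eef_pos: [0.5529, 0.308, 0.3364]
tcp_rot: [1.596, 2.706, 0.0]
ft_force: [-0.5, -0.2, 0.8]
finger_gap: 0.0001
finger_force: 0.0
```

Call:
servo_tool(
  plan=[
    {"hand": 0.0,"tx": -1.0,"ty": 0.0,"tz": 0.0,"ax": 0.0,"ay": 0.0,"az": 0.0305},
    {"hand": 0.0,"tx": -1.0,"ty": 0.0,"tz": 0.0,"ax": 0.0,"ay": 0.0,"az": 0.0305},
    {"hand": 0.0,"tx": -1.0,"ty": 0.0,"tz": 0.0,"ax": 0.0,"ay": 0.0,"az": 0.0305},
    {"hand": 0.0,"tx": -1.0,"ty": 0.0,"tz": 0.0,"ax": 0.0,"ay": 0.0,"az": 0.0305},
    {"hand": 0.0,"tx": -1.0,"ty": 0.0,"tz": 0.0,"ax": 0.0,"ay": 0.0,"az": 0.0305},
    {"hand": 0.0,"tx": -1.0,"ty": 0.0,"tz": 0.0,"ax": 0.0,"ay": 0.0,"az": 0.0305},
    {"hand": 0.0,"tx": -1.0,"ty": 0.0,"tz": 0.0,"ax": 0.0,"ay": 0.0,"az": 0.0305},
    {"hand": 0.0,"tx": -1.0,"ty": 0.0,"tz": 0.0,"ax": 0.0,"ay": 0.0,"az": 0.0305},
    {"hand": 0.0,"tx": -1.0,"ty": 0.0,"tz": 0.0,"ax": 0.0,"ay": 0.0,"az": 0.0305},
    {"hand": 0.0,"tx": -1.0,"ty": 0.0,"tz": 0.0,"ax": 0.0,"ay": 0.0,"az": 0.0305},
    {"hand": 0.0,"tx": -1.0,"ty": 0.0,"tz": 0.0,"ax": 0.0,"ay": 0.0,"az": 0.0305},
    {"hand": 0.0,"tx": -1.0,"ty": 0.0,"tz": 0.0,"ax": 0.0,"ay": 0.0,"az": 0.0305},
    {"hand": 0.0,"tx": -1.0,"ty": 0.0,"tz": 0.0,"ax": 0.0,"ay": 0.0,"az": 0.0305},
    {"hand": 0.0,"tx": -1.0,"ty": 0.0,"tz": 0.0,"ax": 0.0,"ay": 0.0,"az": 0.0305},
    {"hand": 0.0,"tx": -1.0,"ty": 0.0,"tz": 0.0,"ax": 0.0,"ay": 0.0,"az": 0.0305},
    {"hand": 0.0,"tx": -1.0,"ty": 0.0,"tz": 1.0,"ax": 0.0,"ay": 0.0,"az": 0.0305},
    {"hand": 0.0,"tx": -1.0,"ty": 0.0,"tz": 1.0,"ax": 0.0,"ay": 0.0,"az": 0.0305},
    {"hand": 0.0,"tx": -1.0,"ty": 0.0,"tz": 1.0,"ax": 0.0,"ay": 0.0,"az": 0.0305},
    {"hand": 0.0,"tx": -1.0,"ty": 0.0,"tz": 1.0,"ax": 0.0,"ay": 0.0,"az": 0.0305},
    {"hand": 0.0,"tx": -1.0,"ty": 0.0,"tz": 1.0,"ax": 0.0,"ay": 0.0,"az": 0.0305},
  ],
)

```text
time: 5.37
eef_pos: [0.6316, -0.0773, 0.2355]
tcp_rot: [2.365, 2.068, 0.0]
ft_force: [0.5, 0.4, -1.2]
finger_gap: 0.0006
finger_force: 0.0
```

```bash
cat > d.py <<'E'
import sys
from h import *
s=observe(); R=Ro.from_rotvec(s["tcp_rot"]).as_matrix(); T=np.array([float(a) for a in sys.argv[1:4]])
print(s["time"],s["eef_pos"].round(4),s["ft_force"].round(1),s["finger_gap"],s["q"].round(2))
print(R.round(3).tolist()); print("mm tool",(R.T@(T-s["eef_pos"])*1000).round(1))
y=R[:,1]; print("yaw err deg",np.degrees(np.arctan2(y[1],y[0]))+22)
E
python3 d.py .582 -.231 .1
```

```text
5.3667 [ 0.6316 -0.0773  0.2355] [ 0.5  0.4 -1.2] 0.0005583894366101472 [-0.34  0.46  0.58  1.52 -0.26  1.24  0.14]
[[0.134, 0.991, 0.0], [0.991, -0.134, 0.0], [0.0, 0.0, -1.0]]
mm tool [-158.9  -28.6  135.5]
yaw err deg 14.326559942533265
```

Call:
servo_tool(
  plan=[
    {"hand": 0.0,"tx": -1.0,"ty": 0.0,"tz": 0.0,"ax": 0.0,"ay": 0.0,"az": 0.03},
    {"hand": 0.0,"tx": -1.0,"ty": 0.0,"tz": 0.0,"ax": 0.0,"ay": 0.0,"az": 0.03},
    {"hand": 0.0,"tx": -1.0,"ty": 0.0,"tz": 0.0,"ax": 0.0,"ay": 0.0,"az": 0.03},
    {"hand": 0.0,"tx": -1.0,"ty": 0.0,"tz": 0.5,"ax": 0.0,"ay": 0.0,"az": 0.03},
    {"hand": 0.0,"tx": -1.0,"ty": 0.0,"tz": 0.8,"ax": 0.0,"ay": 0.0,"az": 0.03},
    {"hand": 0.0,"tx": -1.0,"ty": 0.0,"tz": 0.8,"ax": 0.0,"ay": 0.0,"az": 0.03},
    {"hand": 0.0,"tx": -1.0,"ty": 0.0,"tz": 0.8,"ax": 0.0,"ay": 0.0,"az": 0.03},
    {"hand": 0.0,"tx": -0.8,"ty": 0.0,"tz": 0.8,"ax": 0.0,"ay": 0.0,"az": 0.029},
    {"hand": 0.0,"tx": 0.0,"ty": 0.0,"tz": 0.0,"ax": 0.0,"ay": 0.0,"az": 0.0},
  ],
)

```text
time: 6.12
eef_pos: [0.5912, -0.2311, 0.1596]
tcp_rot: [-2.608, -1.749, 0.007]
ft_force: [-0.8, -0.8, 0.3]
finger_gap: 0.0006
finger_force: 0.0
```

```bash
python3 d.py .582 -.231 .1
cat > w.py <<'E'
from h import *
s=observe(); Rt=Ro.from_rotvec(s["tcp_rot"]).as_matrix(); p=read_camera("wrist")
T=np.eye(4);T[:3,:3]=Rt;T[:3,3]=s["eef_pos"];M=np.linalg.inv(T@p["T_tool_cam"]);p["R"]=M[:3,:3];p["t"]=M[:3,3]
cv2.imwrite("pics/w%d.png"%round(s["time"]*100),p["image"]); print(round(s["time"]*100))
r=masks_of(p,"lock_button")
for k in r[:2]:
    P,_,_=pts(p,k["region"]); P=P[P[:,2]>.045]
    if len(P): c,rr=cv2.minEnclosingCircle(P[:,:2].astype(np.float32)); print(k["conf"],k["bbox"],P.mean(0).round(4),np.round(c,4),round(rr,4),np.percentile(P[:,2],[10,50,90]).round(4))
P,u,v=pts(p)
d=np.array([-.927,.375]); n=np.array([.375,.927])
a=(P[:,:2]-[.582,-.231])@d; b=(P[:,:2]-[.582,-.231])@n
for lo,hi in((-45,-25),(25,45)):
    m=(a>lo/1e3)&(a<hi/1e3)&(abs(b)<.05)&(P[:,2]>.062)&(P[:,2]<.069)
    if m.sum(): print("wall along",a[m].min().round(4),a[m].max().round(4),"side",b[m].min().round(4),b[m].max().round(4))
E
python3 w.py
```

```text
6.1167 [ 0.5912 -0.2311  0.1596] [-0.8 -0.8  0.3] 0.0005692270359550901 [-0.12  0.53  0.63  1.63 -0.34  1.1   0.21]
[[0.38, 0.925, -0.005], [0.925, -0.38, -0.001], [-0.003, -0.004, -1.0]]
mm tool [-3.2 -8.3 59.7]
yaw err deg -0.3181853465845599
612
0.57 [253.5, 188.0, 40.5, 37.7] [ 0.5842 -0.2318  0.058 ] [ 0.5836 -0.2338] 0.0207 [0.0568 0.0582 0.0592]
wall along -0.0412 -0.0317 side -0.0353 0.0337
wall along 0.028 0.0379 side -0.0346 0.0334
```

Call:
servo_tool(
  plan=[
    {"hand": 0.0,"tx": -0.1,"ty": -0.17,"tz": 1.0,"ax": 0.0,"ay": 0.0,"az": 0.005},
    {"hand": 0.0,"tx": -0.1,"ty": -0.17,"tz": 1.0,"ax": 0.0,"ay": 0.0,"az": 0.0},
    {"hand": 0.0,"tx": 0.0,"ty": 0.0,"tz": 1.0,"ax": 0.0,"ay": 0.0,"az": 0.0},
    {"hand": 0.0,"tx": 0.0,"ty": 0.0,"tz": 1.0,"ax": 0.0,"ay": 0.0,"az": 0.0},
    {"hand": 0.0,"tx": 0.0,"ty": 0.0,"tz": 0.6,"ax": 0.0,"ay": 0.0,"az": 0.0},
    {"hand": 0.0,"tx": 0.0,"ty": 0.0,"tz": 0.0,"ax": 0.0,"ay": 0.0,"az": 0.0},
    {"hand": 0.0,"tx": 0.0,"ty": 0.0,"tz": 0.0,"ax": 0.0,"ay": 0.0,"az": 0.0},
  ],
)

```text
time: 6.8
eef_pos: [0.5879, -0.2273, 0.0708]
tcp_rot: [-2.606, -1.755, -0.0]
ft_force: [0.2, 0.5, 0.1]
finger_gap: 0.0006
finger_force: 0.0
```

```bash
python3 d.py .5835 -.232 .051
```

```text
6.8 [ 0.5879 -0.2273  0.0708] [0.2 0.5 0.1] 0.0005827074925081282 [-0.09  0.62  0.57  1.73 -0.41  0.92  0.27]
[[0.376, 0.927, 0.0], [0.927, -0.376, 0.0], [0.0, 0.0, -1.0]]
mm tool [-6.  -2.3 19.8]
yaw err deg -0.07991717223589845
```

Call:
servo_tool(
  plan=[
    {"hand": 0.0,"tx": -0.3,"ty": -0.12,"tz": 0.2,"ax": 0.0,"ay": 0.0,"az": 0.0},
    {"hand": 0.0,"tx": 0.0,"ty": 0.0,"tz": 0.2,"ax": 0.0,"ay": 0.0,"az": 0.0},
    {"hand": 0.0,"tx": 0.0,"ty": 0.0,"tz": 0.2,"ax": 0.0,"ay": 0.0,"az": 0.0},
    {"hand": 0.0,"tx": 0.0,"ty": 0.0,"tz": 0.2,"ax": 0.0,"ay": 0.0,"az": 0.0},
    {"hand": 0.0,"tx": 0.0,"ty": 0.0,"tz": 0.1,"ax": 0.0,"ay": 0.0,"az": 0.0},
    {"hand": 0.0,"tx": 0.0,"ty": 0.0,"tz": 0.1,"ax": 0.0,"ay": 0.0,"az": 0.0},
    {"hand": 0.0,"tx": 0.0,"ty": 0.0,"tz": 0.0,"ax": 0.0,"ay": 0.0,"az": 0.0},
  ],
)

```text
time: 7.38
eef_pos: [0.5827, -0.2322, 0.0499]
tcp_rot: [-2.606, -1.754, 0.0]
ft_force: [-0.6, -0.4, 0.9]
finger_gap: 0.0003
finger_force: 0.0
```

```bash
python3 d.py .5835 -.232 .051
```

```text
7.3833 [ 0.5827 -0.2322  0.0499] [-0.6 -0.4  0.9] 0.00026869716847956106 [-0.07  0.64  0.56  1.75 -0.42  0.87  0.29]
[[0.377, 0.926, -0.001], [0.926, -0.377, 0.0], [0.0, -0.001, -1.0]]
mm tool [ 0.5  0.7 -1.1]
yaw err deg -0.12270162969743836
```

Call:
servo_tool(
  plan=[
    {"hand": 0.0,"tx": 0.0,"ty": 0.0,"tz": 0.05,"ax": 0.0,"ay": 0.0,"az": 0.0},
    {"hand": 0.0,"tx": 0.0,"ty": 0.0,"tz": 0.0,"ax": 0.0,"ay": 0.0,"az": 0.0},
  ],
)

```text
time: 7.55
eef_pos: [0.5829, -0.2324, 0.0493]
tcp_rot: [2.606, 1.754, 0.0]
ft_force: [0.0, 1.0, 0.7]
finger_gap: 0.0001
finger_force: 0.0
```

```bash
python3 d.py .5835 -.232 .051
python3 - <<'E'
from h import *
p=read_camera("scene"); a=p["image"][200:320,300:460]; cv2.imwrite("pics/s2.png",cv2.resize(a,None,fx=4.5,fy=4.5,interpolation=cv2.INTER_CUBIC))
E
```

```text
7.55 [ 0.5829 -0.2324  0.0493] [0.  1.  0.7] 0.00014835338369708213 [-0.07  0.64  0.56  1.75 -0.42  0.87  0.29]
[[0.377, 0.926, 0.0], [0.926, -0.377, 0.0], [0.0, 0.0, -1.0]]
mm tool [ 0.6  0.4 -1.7]
yaw err deg -0.12846502280426364
```

View pics/s2.png

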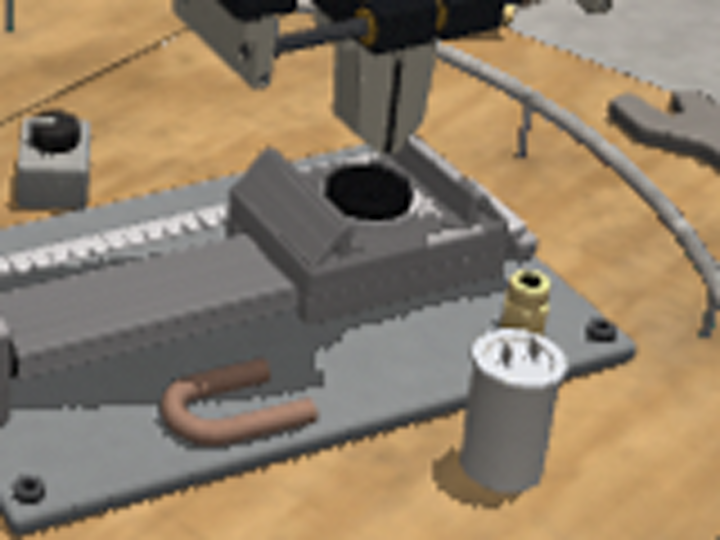

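The closed fingertip (crop 385,150) stands over the far side of the button (370,190) and does not seem to touch it, which agrees with the near-zero force. I'll measure the tip by camera.

Run:
```python
from h import *
s=observe()
for n in("scene","top"):
    p=read_camera(n); f=210/np.tan(np.radians(p["vfov"])/2)
    c=p["R"]@s["eef_pos"]+p["t"]; print(n,"tcp px",c[0]/c[2]*f+p["cx"],c[1]/c[2]*f+p["cy"])
    P,u,v=pts(p)
    if n=="scene":
        for vv in range(210,250,3):
            m=(v==vv)&(u>370)&(u<402); print(vv,[tuple(q) for q in P[m][::3].round(3).tolist()][2:9])
    b=masks_of(p,"lock_button")
    for k in b[:2]:
        Q,_,_=pts(p,k["region"]); print("btn",k["conf"],k["bbox"],Q.mean(0).round(4))
```

```text
scene tcp px 381.8046301239966 244.00186741241964
210 [(0.551, -0.234, 0.143), (0.558, -0.235, 0.141), (0.542, -0.252, 0.154), (0.547, -0.256, 0.153), (0.551, -0.259, 0.153), (0.586, -0.244, 0.134), (0.594, -0.246, 0.131)]
213 [(0.564, -0.226, 0.128), (0.561, -0.234, 0.133), (0.569, -0.236, 0.13), (0.573, -0.24, 0.13), (0.58, -0.242, 0.128), (0.586, -0.245, 0.127), (0.594, -0.247, 0.125)]
216 [(0.564, -0.226, 0.122), (0.562, -0.234, 0.125), (0.567, -0.238, 0.125), (0.574, -0.24, 0.123), (0.581, -0.242, 0.121), (0.587, -0.245, 0.12), (0.593, -0.248, 0.119)]
219 [(0.565, -0.226, 0.114), (0.563, -0.234, 0.118), (0.569, -0.237, 0.117), (0.575, -0.24, 0.116), (0.582, -0.243, 0.114), (0.589, -0.245, 0.112), (0.763, -0.148, 0.0)]
222 [(0.565, -0.227, 0.108), (0.561, -0.236, 0.113), (0.57, -0.237, 0.11), (0.575, -0.241, 0.109), (0.581, -0.244, 0.108), (0.589, -0.246, 0.106), (0.749, -0.158, 0.001)]
225 [(0.566, -0.227, 0.1), (0.564, -0.236, 0.105), (0.569, -0.239, 0.104), (0.581, -0.238, 0.099), (0.583, -0.244, 0.1), (0.589, -0.247, 0.099), (0.737, -0.166, 0.002)]
228 [(0.695, -0.144, 0.001)
[... 745 characters left out ...]
.059), (0.593, -0.242, 0.059), (0.61, -0.239, 0.05), (0.611, -0.245, 0.053)]
243 [(0.566, -0.232, 0.059), (0.57, -0.236, 0.059), (0.574, -0.24, 0.059), (0.581, -0.243, 0.058), (0.583, -0.249, 0.059), (0.598, -0.247, 0.052), (0.607, -0.248, 0.048)]
246 [(0.561, -0.235, 0.056), (0.564, -0.241, 0.058), (0.567, -0.246, 0.058), (0.573, -0.249, 0.057), (0.581, -0.251, 0.054), (0.589, -0.253, 0.051), (0.596, -0.256, 0.05)]
249 [(0.542, -0.249, 0.065), (0.563, -0.242, 0.051), (0.566, -0.247, 0.052), (0.572, -0.25, 0.051), (0.577, -0.254, 0.05), (0.585, -0.256, 0.048), (0.588, -0.261, 0.048)]
btn 0.45 [374.3, 235.2, 14.7, 12.0] [ 0.5772 -0.2344  0.0579]
top tcp px 363.3348003836272 182.13165003228676
```

Run:
```python
from h import *
p=read_camera("scene"); a=p["image"][120:260,290:460]; cv2.imwrite("pics/s3.png",cv2.resize(a,None,fx=4.2,fy=4.2,interpolation=cv2.INTER_CUBIC))
P,u,v=pts(p)
m=(u>335)&(u<362)&(v>195)&(v<220)&(P[:,2]>.07); print(P[m].min(0),P[m].max(0))
m=(abs(P[:,0]-.58)<.15)&(abs(P[:,1]+.23)<.15)&(P[:,2]>.07)
for z in np.arange(.07,.2,.01):
    k=m&(abs(P[:,2]-z)<.005)
    if k.sum(): print(z.round(2),k.sum(),P[k].min(0).round(3),P[k].max(0).round(3))
```

```text
[ 0.48018025 -0.23678939  0.14682136] [ 0.51633005 -0.16497188  0.19047326]
0.08 8 [ 0.571 -0.243  0.08 ] [ 0.581 -0.239  0.085]
0.09 45 [ 0.563 -0.247  0.086] [ 0.593 -0.221  0.095]
0.1 94 [ 0.56  -0.249  0.095] [ 0.593 -0.217  0.105]
0.11 88 [ 0.561 -0.248  0.105] [ 0.594 -0.216  0.115]
0.12 92 [ 0.56  -0.249  0.115] [ 0.595 -0.215  0.125]
0.13 91 [ 0.56  -0.249  0.125] [ 0.596 -0.215  0.135]
0.14 18 [ 0.55  -0.248  0.135] [ 0.597 -0.209  0.145]
0.15 207 [ 0.488 -0.298  0.145] [ 0.662 -0.165  0.155]
0.16 509 [ 0.488 -0.298  0.155] [ 0.667 -0.166  0.165]
0.17 442 [ 0.483 -0.299  0.165] [ 0.669 -0.165  0.175]
0.18 398 [ 0.48  -0.3    0.175] [ 0.655 -0.166  0.185]
0.19 1053 [ 0.481 -0.3    0.185] [ 0.68  -0.164  0.195]
```

View pics/s3.png

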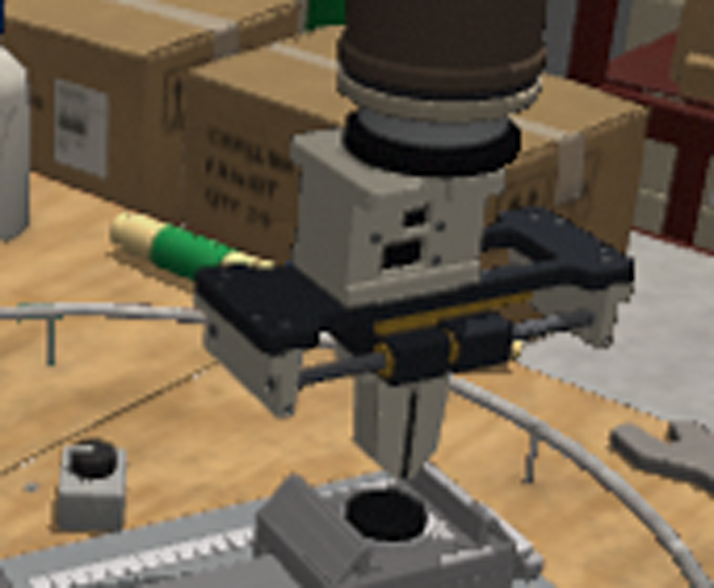

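```bash
python3 w.py; python3 d.py .5835 -.232 .051
```

```text
785
0.97 [252.6, 208.1, 58.0, 36.5] [ 0.5872 -0.2235  0.0579] [ 0.5844 -0.2298] 0.0191 [0.0563 0.0582 0.0591]
wall along -0.0415 -0.0318 side 0.0019 0.034
wall along 0.0278 0.0376 side 0.0021 0.034
7.95 [ 0.5829 -0.2324  0.0494] [ 0.4 -0.4  0.4] 0.00014938644405975018 [-0.07  0.64  0.56  1.75 -0.42  0.87  0.29]
[[0.377, 0.926, 0.0], [0.926, -0.377, 0.0], [0.0, 0.0, -1.0]]
mm tool [ 0.6  0.4 -1.6]
yaw err deg -0.13161442623604103
```

Cameras agree that the button is up, and the real fingertip sits about 30 mm above the reported TCP. I'll descend by force.

Call:
servo_tool(
  plan=[
    {"hand": 0.0,"tx": 0.0,"ty": 0.0,"tz": 0.4,"ax": 0.0,"ay": 0.0,"az": 0.0},
    {"hand": 0.0,"tx": 0.0,"ty": 0.0,"tz": 0.4,"ax": 0.0,"ay": 0.0,"az": 0.0},
    {"hand": 0.0,"tx": 0.0,"ty": 0.0,"tz": 0.2,"ax": 0.0,"ay": 0.0,"az": 0.0},
    {"hand": 0.0,"tx": 0.0,"ty": 0.0,"tz": 0.0,"ax": 0.0,"ay": 0.0,"az": 0.0},
    {"hand": 0.0,"tx": 0.0,"ty": 0.0,"tz": 0.0,"ax": 0.0,"ay": 0.0,"az": 0.0},
  ],
)

```text
time: 8.37
eef_pos: [0.5825, -0.2323, 0.0288]
tcp_rot: [-2.606, -1.753, 0.001]
ft_force: [0.0, 0.6, -0.7]
finger_gap: 0.0001
finger_force: 0.0
```

Call:
servo_tool(
  plan=[
    {"hand": 0.0,"tx": 0.0,"ty": 0.0,"tz": 0.1,"ax": 0.0,"ay": 0.0,"az": 0.0},
    {"hand": 0.0,"tx": 0.0,"ty": 0.0,"tz": 0.1,"ax": 0.0,"ay": 0.0,"az": 0.0},
    {"hand": 0.0,"tx": 0.0,"ty": 0.0,"tz": 0.0,"ax": 0.0,"ay": 0.0,"az": 0.0},
  ],
)

```text
time: 8.62
eef_pos: [0.5831, -0.2327, 0.0254]
tcp_rot: [2.606, 1.753, 0.001]
ft_force: [0.1, 0.1, 4.1]
finger_gap: 0.0006
finger_force: 1.9
```

Call:
servo_tool(
  plan=[
    {"hand": 0.0,"tx": 0.0,"ty": 0.0,"tz": 0.1,"ax": 0.0,"ay": 0.0,"az": 0.0},
    {"hand": 0.0,"tx": 0.0,"ty": 0.0,"tz": 0.1,"ax": 0.0,"ay": 0.0,"az": 0.0},
    {"hand": 0.0,"tx": 0.0,"ty": 0.0,"tz": 0.0,"ax": 0.0,"ay": 0.0,"az": 0.0},
    {"hand": 0.0,"tx": 0.0,"ty": 0.0,"tz": 0.0,"ax": 0.0,"ay": 0.0,"az": 0.0},
  ],
)

```text
time: 8.95
eef_pos: [0.5831, -0.2326, 0.0215]
tcp_rot: [2.606, 1.753, 0.0]
ft_force: [-0.2, -1.0, 5.6]
finger_gap: 0.0002
finger_force: 2.7
```

Call:
servo_tool(
  plan=[
    {"hand": 0.0,"tx": 0.0,"ty": 0.0,"tz": 0.05,"ax": 0.0,"ay": 0.0,"az": 0.0},
    {"hand": 0.0,"tx": 0.0,"ty": 0.0,"tz": 0.0,"ax": 0.0,"ay": 0.0,"az": 0.0},
    {"hand": 0.0,"tx": 0.0,"ty": 0.0,"tz": 0.0,"ax": 0.0,"ay": 0.0,"az": 0.0},
  ],
)

```text
time: 9.2
eef_pos: [0.5834, -0.2328, 0.0209]
tcp_rot: [2.606, 1.753, 0.001]
ft_force: [-0.3, 0.2, 6.7]
finger_gap: 0.0006
finger_force: 3.5
```

Call:
servo_tool(
  plan=[
    {"hand": 0.0,"tx": 0.0,"ty": -0.1,"tz": 0.0,"ax": 0.0,"ay": 0.0,"az": 0.0},
    {"hand": 0.0,"tx": 0.0,"ty": -0.2,"tz": 0.0,"ax": 0.0,"ay": 0.0,"az": 0.0},
    {"hand": 0.0,"tx": 0.0,"ty": -0.2,"tz": 0.0,"ax": 0.0,"ay": 0.0,"az": 0.0},
    {"hand": 0.0,"tx": 0.0,"ty": -0.2,"tz": 0.0,"ax": 0.0,"ay": 0.0,"az": 0.0},
    {"hand": 0.0,"tx": 0.0,"ty": -0.2,"tz": 0.0,"ax": 0.0,"ay": 0.0,"az": 0.0},
    {"hand": 0.0,"tx": 0.0,"ty": -0.2,"tz": 0.0,"ax": 0.0,"ay": 0.0,"az": 0.0},
    {"hand": 0.0,"tx": 0.0,"ty": -0.2,"tz": 0.0,"ax": 0.0,"ay": 0.0,"az": 0.0},
    {"hand": 0.0,"tx": 0.0,"ty": -0.2,"tz": 0.0,"ax": 0.0,"ay": 0.0,"az": 0.0},
  ],
)

```text
time: 9.87
eef_pos: [0.5555, -0.2216, 0.0209]
tcp_rot: [2.606, 1.753, 0.001]
ft_force: [0.1, -0.0, 5.9]
finger_gap: 0.0008
finger_force: 3.4
```

```bash
cat > g2.py <<'E'
from h import *
s=observe(); print(s["time"],s["eef_pos"].round(4),s["ft_force"].round(1))
d=np.array([-.927,.375])
p=read_camera("scene"); P,u,v=pts(p); w=P[:,:2]-[.5835,-.232]; a=w@d; b=w@np.array([.375,.927])
# wall nearest the block: highest band along a, excluding fingers
m=(abs(b)<.034)&(P[:,2]>.0615)&(P[:,2]<.068)&(a<.18)
h,e=np.histogram(a[m],np.arange(-.06,.185,.004)); print([(round(x*1000),int(y)) for x,y in zip(e,h) if y])
E
python3 g2.py
```

```text
9.8667 [ 0.5555 -0.2216  0.0209] [ 0.1 -0.   5.9]
[(-12, 1), (-8, 9), (-4, 29), (0, 24), (12, 1), (16, 6), (20, 3), (24, 6), (28, 5), (32, 6), (36, 4), (40, 6), (44, 5), (60, 17), (64, 50), (68, 49), (72, 5)]
```

Call:
servo_tool(
  plan=[
    {"hand": 0.0,"tx": 0.0,"ty": -0.2,"tz": 0.0,"ax": 0.0,"ay": 0.0,"az": 0.0},
    {"hand": 0.0,"tx": 0.0,"ty": -0.3,"tz": 0.0,"ax": 0.0,"ay": 0.0,"az": 0.0},
    {"hand": 0.0,"tx": 0.0,"ty": -0.3,"tz": 0.0,"ax": 0.0,"ay": 0.0,"az": 0.0},
    {"hand": 0.0,"tx": 0.0,"ty": -0.3,"tz": 0.0,"ax": 0.0,"ay": 0.0,"az": 0.0},
    {"hand": 0.0,"tx": 0.0,"ty": -0.3,"tz": 0.0,"ax": 0.0,"ay": 0.0,"az": 0.0},
    {"hand": 0.0,"tx": 0.0,"ty": -0.3,"tz": 0.0,"ax": 0.0,"ay": 0.0,"az": 0.0},
    {"hand": 0.0,"tx": 0.0,"ty": -0.3,"tz": 0.0,"ax": 0.0,"ay": 0.0,"az": 0.0},
    {"hand": 0.0,"tx": 0.0,"ty": -0.3,"tz": 0.0,"ax": 0.0,"ay": 0.0,"az": 0.0},
    {"hand": 0.0,"tx": 0.0,"ty": -0.3,"tz": 0.0,"ax": 0.0,"ay": 0.0,"az": 0.0},
    {"hand": 0.0,"tx": 0.0,"ty": -0.3,"tz": 0.0,"ax": 0.0,"ay": 0.0,"az": 0.0},
    {"hand": 0.0,"tx": 0.0,"ty": -0.3,"tz": 0.0,"ax": 0.0,"ay": 0.0,"az": 0.0},
    {"hand": 0.0,"tx": 0.0,"ty": -0.3,"tz": 0.0,"ax": 0.0,"ay": 0.0,"az": 0.0},
    {"hand": 0.0,"tx": 0.0,"ty": -0.3,"tz": 0.0,"ax": 0.0,"ay": 0.0,"az": 0.0},
    {"hand": 0.0,"tx": 0.0,"ty": -0.3,"tz": 0.0,"ax": 0.0,"ay": 0.0,"az": 0.0},
    {"hand": 0.0,"tx": 0.0,"ty": -0.3,"tz": 0.0,"ax": 0.0,"ay": 0.0,"az": 0.0},
    {"hand": 0.0,"tx": 0.0,"ty": -0.2,"tz": 0.0,"ax": 0.0,"ay": 0.0,"az": 0.0},
    {"hand": 0.0,"tx": 0.0,"ty": 0.0,"tz": 0.0,"ax": 0.0,"ay": 0.0,"az": 0.0},
  ],
)

```text
time: 11.33
eef_pos: [0.4695, -0.1868, 0.0208]
tcp_rot: [2.607, 1.753, 0.001]
ft_force: [-0.9, -1.9, 7.8]
finger_gap: 0.0006
finger_force: 3.9
```

```bash
python3 g2.py; python3 d.py .4611 -.1825 .0209
```

```text
11.3333 [ 0.4695 -0.1868  0.0208] [-0.9 -1.9  7.8]
[(84, 5), (88, 29), (92, 32), (108, 5), (112, 3), (116, 5), (120, 5), (124, 4), (128, 6), (132, 4), (136, 4), (140, 4), (152, 12), (156, 51), (160, 54), (164, 6)]
11.3833 [ 0.4698 -0.187   0.0208] [-0.2 -1.9  7.2] 0.0006446403010345488 [-0.12  0.52  0.54  2.08 -0.43  0.65  0.32]
[[0.377, 0.926, 0.001], [0.926, -0.377, -0.001], [-0.0, 0.001, -1.0]]
mm tool [ 0.9 -9.7 -0.1]
yaw err deg -0.16507154704327576
```

Call:
servo_tool(
  plan=[
    {"hand": 0.0,"tx": 0.02,"ty": -0.1,"tz": 0.0,"ax": 0.0,"ay": 0.0,"az": 0.0},
    {"hand": 0.0,"tx": 0.02,"ty": -0.1,"tz": 0.0,"ax": 0.0,"ay": 0.0,"az": 0.0},
    {"hand": 0.0,"tx": 0.0,"ty": -0.1,"tz": 0.0,"ax": 0.0,"ay": 0.0,"az": 0.0},
    {"hand": 0.0,"tx": 0.0,"ty": -0.1,"tz": 0.0,"ax": 0.0,"ay": 0.0,"az": 0.0},
    {"hand": 0.0,"tx": 0.0,"ty": -0.1,"tz": 0.0,"ax": 0.0,"ay": 0.0,"az": 0.0},
    {"hand": 0.0,"tx": 0.0,"ty": -0.1,"tz": 0.0,"ax": 0.0,"ay": 0.0,"az": 0.0},
    {"hand": 0.0,"tx": 0.0,"ty": 0.0,"tz": 0.0,"ax": 0.0,"ay": 0.0,"az": 0.0},
  ],
)

```text
time: 11.97
eef_pos: [0.4589, -0.1825, 0.0208]
tcp_rot: [2.606, 1.751, -0.0]
ft_force: [-1.5, -5.0, 8.3]
finger_gap: 0.0003
finger_force: 4.1
```

```bash
python3 g2.py
```

```text
11.9667 [ 0.4589 -0.1825  0.0208] [-1.5 -5.   8.3]
[(92, 1), (96, 12), (100, 29), (104, 30), (116, 1), (120, 5), (124, 6), (128, 6), (132, 6), (136, 7), (140, 3), (144, 7), (148, 6), (152, 1), (164, 18), (168, 44), (172, 58), (176, 1)]
```

Call:
servo_tool(
  plan=[
    {"hand": 0.0,"tx": -0.04,"ty": -0.1,"tz": 0.0,"ax": 0.0,"ay": 0.0,"az": 0.0},
    {"hand": 0.0,"tx": -0.04,"ty": -0.1,"tz": 0.0,"ax": 0.0,"ay": 0.0,"az": 0.0},
    {"hand": 0.0,"tx": 0.0,"ty": -0.1,"tz": 0.0,"ax": 0.0,"ay": 0.0,"az": 0.0},
    {"hand": 0.0,"tx": 0.0,"ty": 0.0,"tz": 0.0,"ax": 0.0,"ay": 0.0,"az": 0.0},
  ],
)

```text
time: 12.35
eef_pos: [0.4544, -0.181, 0.021]
tcp_rot: [2.604, 1.752, 0.003]
ft_force: [2.0, -2.0, 5.3]
finger_gap: 0.0002
finger_force: 2.8
```

```bash
python3 g2.py
```

```text
12.35 [ 0.4544 -0.181   0.021 ] [ 2.  -2.   5.3]
[(96, 2), (100, 19), (104, 43), (108, 14), (124, 5), (128, 6), (132, 4), (136, 6), (140, 2), (144, 5), (148, 7), (152, 3), (156, 5), (168, 29), (172, 52), (176, 41)]
```

Call:
servo_tool(
  plan=[
    {"hand": 0.0,"tx": 0.0,"ty": -0.1,"tz": 0.02,"ax": 0.0,"ay": 0.0,"az": 0.0},
    {"hand": 0.0,"tx": 0.0,"ty": -0.1,"tz": 0.0,"ax": 0.0,"ay": 0.0,"az": 0.0},
    {"hand": 0.0,"tx": 0.0,"ty": -0.1,"tz": 0.0,"ax": 0.0,"ay": 0.0,"az": 0.0},
    {"hand": 0.0,"tx": 0.0,"ty": 0.0,"tz": 0.0,"ax": 0.0,"ay": 0.0,"az": 0.0},
  ],
)

```text
time: 12.73
eef_pos: [0.4495, -0.1791, 0.0208]
tcp_rot: [2.603, 1.752, 0.004]
ft_force: [2.1, -1.4, 7.6]
finger_gap: 0.0004
finger_force: 3.5
```

```bash
python3 g2.py
```

```text
12.7333 [ 0.4495 -0.1791  0.0208] [ 2.1 -1.4  7.6]
[(96, 2), (100, 21), (104, 41), (108, 24), (128, 4), (132, 7), (136, 5), (140, 6), (144, 3), (148, 7), (152, 8), (156, 4), (160, 5), (168, 31), (172, 54), (176, 31)]
```

Call:
servo_tool(
  plan=[
    {"hand": 0.0,"tx": 0.0,"ty": 0.0,"tz": -0.2,"ax": 0.0,"ay": 0.0,"az": 0.0},
    {"hand": 0.0,"tx": 0.0,"ty": 0.0,"tz": -0.2,"ax": 0.0,"ay": 0.0,"az": 0.0},
    {"hand": 0.0,"tx": 0.0,"ty": 0.0,"tz": -0.3,"ax": 0.0,"ay": 0.0,"az": 0.0},
    {"hand": 0.0,"tx": 0.0,"ty": 0.0,"tz": -0.8,"ax": 0.0,"ay": 0.0,"az": 0.0},
    {"hand": 0.0,"tx": 0.0,"ty": 0.0,"tz": -1.0,"ax": 0.0,"ay": 0.0,"az": 0.0},
    {"hand": 0.0,"tx": 0.0,"ty": 0.0,"tz": -1.0,"ax": 0.0,"ay": 0.0,"az": 0.0},
    {"hand": 0.0,"tx": 0.0,"ty": 0.0,"tz": -1.0,"ax": 0.0,"ay": 0.0,"az": 0.0},
    {"hand": 0.0,"tx": 0.0,"ty": 0.0,"tz": -1.0,"ax": 0.0,"ay": 0.0,"az": 0.0},
    {"hand": 0.0,"tx": 0.0,"ty": 0.0,"tz": 0.0,"ax": 0.0,"ay": 0.0,"az": 0.0},
    {"hand": 0.0,"tx": 0.0,"ty": 0.0,"tz": 0.0,"ax": 0.0,"ay": 0.0,"az": 0.0},
  ],
)

```text
time: 13.62
eef_pos: [0.4472, -0.1778, 0.1305]
tcp_rot: [-2.606, -1.754, -0.002]
ft_force: [-0.4, -0.1, 0.4]
finger_gap: 0.0001
finger_force: 0.0
```

```bash
python3 g2.py; sed -i 's/\.582,-\.231/.4548,-.181/g' w.py; python3 w.py
python3 - <<'E'
from h import *
p=read_camera("scene"); a=p["image"][200:330,250:450]; cv2.imwrite("pics/s9.png",cv2.resize(a,None,fx=4,fy=4,interpolation=cv2.INTER_CUBIC))
r=masks_of(p,"lock_button")
if r: P,_,_=pts(p,r[0]["region"]); print(r[0]["conf"],P.mean(0),np.percentile(P[:,2],[25,50,75]))
E
```

```text
13.6167 [ 0.4472 -0.1778  0.1305] [-0.4 -0.1  0.4]
[(96, 1), (100, 19), (104, 59), (108, 18), (168, 32), (172, 56), (176, 38)]
1367
0.73 [271.5, 187.0, 42.8, 44.6] [ 0.4566 -0.1806  0.058 ] [ 0.4564 -0.1828] 0.0212 [0.0567 0.0582 0.0592]
wall along -0.041 -0.0313 side -0.0267 0.035
wall along 0.0282 0.0381 side -0.0262 0.0349
0.61 [ 0.45107969 -0.18285201  0.05736552] [0.05663256 0.05835638 0.05912656]
```

View pics/s9.png

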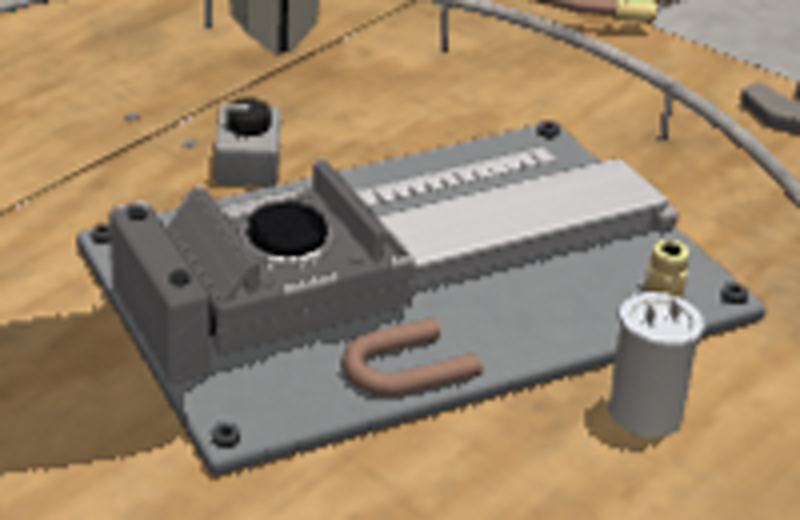

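The carriage stands against the end block (crop ~200,290), the button is up at 58 mm, the loose parts have not moved, and the tool is clear.

```bash
python3 -c "
from cell import *
print(sign_off())"
```

```text
the job is handed in; nothing more can be done
None
```

I handed the job in with the carriage pushed home against the end block, the button back up and locked, and the loose parts around the gauge still in place in the last picture; no verdict came back.

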